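# Show a rubber mould's sprue hole to the inspection camera

### The arm

A 6-joint arm with a two-finger parallel gripper is mounted at the origin on a cart in front of the work surface, level with it; the furniture and walls round the work are solid. World frame = base frame: x ahead of the robot, y to its left, z up, the work surface at z = 0. Lengths are in mm, angles in degrees, forces in N, time in s.
With the tool pointing down it reaches from about 300 to 850 mm from the base axis. Payload 4.2 kg.
Tool frame: the origin (TCP) lies midway between the tips of the shut fingers; the grasp point (between the pads) lies 19 mm behind it; z points along the fingers, y is the line along which they close (so a half turn about z gives the same grasp; the last joint's range is limited). The gripper opens to 91 mm and grips with 3 to 60 N. Pads are 32 mm wide; open, the fingers measure 118 mm over their backs; the gripper's body (76 mm by 178 mm) begins 60 mm behind the grasp point.
Start: joints at [71.792, 18.312, 89.639, -0, 72.044, -1.146], TCP at [168.718, 549.709, 190.076] pointing down, gripper open.
Joint ranges: [-177.97, 177.97], [-48.28, 115.42], [12.27, 149.76], [-77.06, 257.06], [2.81, 150.46], [-146.56, 146.56]. Speed limits (degrees/s): [147.25, 147.25, 180, 180, 180, 180].

### API

Orientations are given as [roll, pitch, yaw] about the fixed x, y, z axes, in that order (R = Rz(yaw) Ry(pitch) Rx(roll)).
In Python, from workcell import env gives the robot as it stands.
- The arm moves only by the shell command python3 -m jog 'ROWS' [FORCE]. ROWS is a JSON object of lists of equal length, an entry for each row: "jaw": the finger opening in mm, from 0 to 91.2; "slide": the shift along the tool's x, y, z in units of 30 mm (1.0 is 30 mm), a list of three; "spin": the turn about the tool's z in units of 8 degrees (1.0 is 8 degrees). In form: {"jaw": [jaw, ...], "slide": [[dx, dy, dz], ...], "spin": [spin, ...]}. A call has 1 to 10 rows; each row shifts and turns the commanded pose from where the row before left it, along the tool's axes as they then stand; what a row does not reach is not made up. A row lasts 1/10 s, in which the tool goes at most 50 mm and 8.59 degrees, less where a joint would pass 70% of its speed; a pose out of reach is approached as far as the arm can. A call is refused whole if a number of a shift passes 1 or a number of a turn 1, either way. A call with a gripper value outside its range is refused whole. The fingers move at their own pace and stop on an object; FORCE is the grip in N (left out, the last holds). Time passes only in rows, so rows that do not move let the fingers close. It gives the time, the measured TCP pose, the force, the opening and the grip force at its end, in the units of the state.
- env.state(): the state, without advancing time (a new reading comes with each control period).
- env.grab_frame(name): name is "side" or "top"; returns the picture (420x560x3 uint8, red, green, blue); there is no depth.
- env.camera_model(name): a dict with "fx", "fy", "cx", "cy" (pixels), "D" ([k1, k2, p1, p2, k3] as OpenCV has them; the pictures are not rectified), "camera_from_world" (4x4, takes a point from world to camera coordinates). Camera axes: x right, y up, looking along -z (the intrinsics and any distortion apply to the point x, -y, -z); pixel columns grow to the right and rows downward; lengths in mm; the calibration is good to about 2 mm. A picture is of the moment at which its call begins. camera_model takes no time and is no camera call.
- env.job_done(): hands the job in; it is judged then, once.
The state is a dict: "time_s": time; "qpos": joint angles; "qvel": joint speeds; "effort": joint torques, N m; "ee_pos": TCP position; "ee_rot": TCP orientation; "force": force on the tool from outside, world axes, zero at the start; "torque": the same for the moment, N m; "gripper_width": finger opening in mm; "gripper_force": force on a finger pad.
Only numpy, scipy, OpenCV 4.12 (cv2) and the standard library are available. Lean on these libraries where they do the work, as an engineer would, in place of code of your own. Each camera call takes 0.05 s, during which the arm holds its last target. There are 200 camera calls.

### The job

The pink rubber mould has cooled in its nest: throw the red handle of the toggle clamp all the way back to free it, then lift the mould straight up out of its pins and present it to the inspection camera, right way up and not rolled, the end with the brass-ringed sprue hole facing squarely into the lens and the hole on the camera's line of sight about 100 mm from the lens. Finish while still holding it there in the air, motionless, with the clamp left open; do not touch the camera, and leave the wax tree and the white mould where they are.

Things in the scene. Friction and masses are not known exactly. Their poses are not given: they have to be found in the camera images.
- mould: Pink two-part rubber mould block, 50 wide (its x) x 76 long (its y, +-38) x 22 mm high, about 0.14 kg, white label on top. Origin: centre of its underside; z up through the label. The sprue hole, ringed in brass, is in its +y end. Take it across the 50 mm width. At the start it lies in the nest, the +y end away from the clamp.
- sprue (a point): Mouth of the mould's sprue hole, in the middle of its small +y end face: 38 mm from the mould's origin along +y and 11 mm up. Same axes as the mould, so the hole looks along +y.
- nest: Cooling nest, screwed down: aluminium plate 217 x 94 mm, 12 mm thick. Origin: at bench level under the middle of the mould's seat; x points away from the clamp (the way the sprue hole looks at the start), z up. Plate from x -164 to +53, y +-47. Mould rests on it at z 12 mm between eight 6 mm pins 11 mm high (about 2 mm play), at x +-26, y +-30 and x +-43, y +-17 mm.
- clamp_handle (a joint): Swing of the toggle clamp's red upright handle about handle_pivot, rad: 0 upright, clamp shut and locked (as at the start); 1.35 thrown fully back, away from the mould. It turns in the nest's x-z plane and stays where left; its steel arm, shut over the mould, then stands up, 140 mm high, leaning away from the mould. Stiff: about 2 to 6 N at the grip.
- handle_grip (a point): Middle of where to hold the handle: on its centre line, 78 mm from handle_pivot, 21 mm below its tip. The red grip is round, 21 mm across here. Its z runs along the handle to the tip, its y is parallel to the pivot pin.
- handle_pivot (a point): Pivot pin of the handle: in the nest's frame at x -127, y 0, z 64 mm, pin parallel to the nest's y. Axes as the nest. At value q the grip is at -78 sin q along x and +78 cos q along z from here (mm).
- lens (a point): Centre of the camera's front glass; x points out of the lens along its line of sight (towards the robot and down), y level, z up square to the view. The lens sits in a black ring light 68 mm across. Height about 0.30 to 0.32 m.
- inspection_camera: Inspection camera on a fixed stand: grey round foot 124 mm across, 380 mm post, white camera head 42 mm thick tilted 0.15 to 0.5 rad down. Origin: at bench level, 60 mm in front of the foot's centre; x is the level direction in which the camera looks, the lens about 30 mm ahead of the origin. Not to be touched.
- wax_tree: Wax tree on a black round rubber base, 100 x 100 x 150 mm, fragile; loose. Origin: centre of its underside. Leave alone.
- mould_white: White rubber mould, 56 x 82 x 28 mm, lying loose. Origin: centre of its underside. Leave alone.
There are look-alikes about, which are no part of the job. Several things have the shape of the mould; the one meant has the colours described above.

How it is judged (in metres and radians):
On the way, in this order (a step that is already met when the one before it is completed fails the run):
1. the clamp handle is thrown back while the mould still lies in its nest (value of joint clamp_handle above 1.15 rad and horizontal distance between mould and nest below 0.006 m and z of mould in the frame of nest below 0.016 m), for 0.2 s.
2. the mould is lifted straight up, clear of the pins (z of mould in the frame of nest above 0.026 m and horizontal distance between mould and nest below 0.02 m and contact force between mould and the fingers above 0.5 N).
At the end, for the whole second after the job is handed in: The sprue hole is 75 to 125 mm from the lens and within 16 mm of its line of sight sideways and up-down, the sprue end facing the lens within 0.2 rad, label up, rolled less than 0.2 rad; the mould is held by the fingers, off the nest, still; clamp handle beyond 1.15 rad (value of joint clamp_handle above 1.15 rad and x of sprue in the frame of lens between 0.075 and 0.125 m and x of mould in the frame of lens above 0.105 m and y of sprue in the frame of lens between -0.016 and 0.016 m and z of sprue in the frame of lens between -0.016 and 0.016 m and angle between the y axis of mould and the x axis of lens, either way round below 0.2 rad and angle between the x axis of mould and the y axis of lens, either way round below 0.2 rad and angle between mould's own z axis and vertical below 1.2 rad and height (world z) of mould above 0.12 m and contact force between mould and the fingers above 1 N and contact force between mould and nest below 0.1 N and linear speed of mould below 0.02 m/s and angular speed of mould below 0.2 rad/s); the arm keeps its last pose, push and grip.
It fails at once if the camera or its stand is touched (2 N) (contact force between inspection_camera and anything else above 2 N).
It fails at once if a bystander (wax tree or white mould) is shifted 20 mm or tipped ((distance of wax_tree from where it was at the start of the episode above 0.02 m or angle between wax_tree's own z axis and vertical above 0.35 rad) or (distance of mould_white from where it was at the start of the episode above 0.02 m or angle between mould_white's own z axis and vertical above 0.35 rad)).
It also fails if it takes over 61 s, if anything falls off the work surface, if the arm or the gripper's body presses on something with over 40 N, if the wrist force passes 120 N, or if a joint passes its speed limit or range.

## Working session

There is one attempt and no reset: what is moved stays moved. The work goes in short steps, Python scripts to look and compute and a shell command to move; the robot and the scene stay as the last step left them, time stands still between calls to the robot, and variables do not carry over. Pictures are saved under pics/ and viewed, at most 10 in all, crops included, and the job is handed in when it is done.

```bash
mkdir -p pics; ls
python3 - <<'E'
from workcell import env
import cv2,numpy as np
for n in("side","top"):
    cv2.imwrite(f"pics/{n}0.png",env.grab_frame(n)[:,:,::-1])
    m=env.camera_model(n); print({k:np.round(v,3).tolist() for k,v in m.items()})
print(env.state())
E
```

```text
pics
{'fx': 481.552, 'fy': 481.552, 'cx': 283.968, 'cy': 217.641, 'D': [-0.137, 0.0, 0.0, 0.0, 0.0], 'camera_from_world': [[-0.89, 0.455, -0.017, 654.141], [-0.371, -0.704, 0.606, -34.709], [0.263, 0.546, 0.795, -1323.616], [0.0, 0.0, 0.0, 1.0]]}
{'fx': 541.311, 'fy': 541.311, 'cx': 274.299, 'cy': 204.697, 'D': [-0.112, 0.0, 0.0, 0.0, 0.0], 'camera_from_world': [[0.08, -0.997, 0.005, -273.035], [0.975, 0.079, 0.209, -617.794], [-0.209, -0.012, 0.978, -1278.576], [0.0, 0.0, 0.0, 1.0]]}
{'time_s': 0.1, 'qpos': array([ 7.17915844e+01,  1.83469542e+01,  8.96997136e+01,  2.18589262e-04,
        7.20440675e+01, -1.14570843e+00]), 'qvel': array([-0.0994913 , -0.10353374, -0.16069058,  0.00112675, -0.13350376,
       -0.18142232]), 'effort': array([ 3.05257686e-07, -4.13331771e+01, -2.32510436e+01,  7.29068276e-02,
        4.22220665e-02, -7.22637174e-05]), 'ee_pos': array([168.55694741, 549.22237917, 189.31263584]), 'ee_rot': array([-1.79909287e+02, -2.02205017e-03,  1.62937224e+02]), 'force': array([ 1.11113065, -0.65382826, -0.21822586]), 'torque': array([-0.01017803, -0.02087963,  0.01938812]), 'gripper_force': 0.0, 'gripper_width': 91.40902562707215}
```

View pics/side0.png

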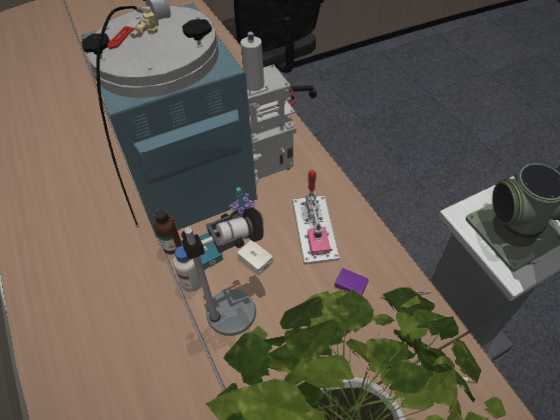

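View pics/top0.png

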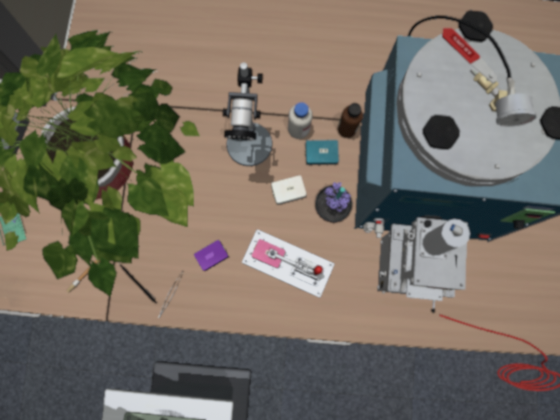

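The top view shows these things that could pass for the mould:
- pink block in the nest (269,253): the one meant
- purple block (211,256): look-alike
- white mould (289,189): leave alone
- teal block (322,152): look-alike

The red handle tip is at (318,270) in the top view and (312,175) in the side view. The inspection camera is at about (242,115) in the top view. Next I'll take close crops to check.

```bash
cat > h.py <<'E'
import numpy as np, cv2
from workcell import env
M={n:env.camera_model(n) for n in("side","top")}
def K(m): return np.array([[m["fx"],0,m["cx"]],[0,m["fy"],m["cy"]],[0,0,1.]])
F=np.diag([1,-1,-1.])
def proj(n,P):
    m=M[n];T=np.array(m["camera_from_world"]);P=np.atleast_2d(np.asarray(P,float))
    c=(P@T[:3,:3].T+T[:3,3])@F
    return cv2.projectPoints(c,np.zeros(3),np.zeros(3),K(m),np.array(m["D"]))[0][:,0]
def ray(n,uv):
    m=M[n];T=np.array(m["camera_from_world"]);R=T[:3,:3]
    p=cv2.undistortPoints(np.array([[uv]],float),K(m),np.array(m["D"]))[0,0]
    return -R.T@T[:3,3], R.T@F@np.array([p[0],p[1],1])
def atz(n,uv,z):
    o,d=ray(n,uv); return o+d*(z-o[2])/d[2]
def tri(us,ut):
    o1,d1=ray("side",us);o2,d2=ray("top",ut)
    s=np.linalg.lstsq(np.c_[d1,-d2],o2-o1,rcond=None)[0]
    a,b=o1+s[0]*d1,o2+s[1]*d2
    return (a+b)/2,np.linalg.norm(a-b)
E
python3 - <<'E'
from h import *
s=cv2.imread("pics/side0.png");t=cv2.imread("pics/top0.png")
def crop(im,x,y,w,h,k):
    return cv2.resize(im[y:y+h,x:x+w],None,fx=k,fy=k,interpolation=cv2.INTER_CUBIC)
cv2.imwrite("pics/c1.png",np.hstack([crop(s,280,165,72,108,5.5),crop(t,237,225,66+34,75*2-1,594/149.)[:594]]) if 0 else crop(s,280,165,72,108,5.5))
a=crop(s,280,165,70,100,6);b=crop(t,238,222,100,80,4)
b=cv2.copyMakeBorder(b,0,600-b.shape[0],0,0,cv2.BORDER_CONSTANT);cv2.imwrite("pics/c1.png",np.hstack([a,b])[:, :800])
a=crop(s,160,195,120,145,4);b=crop(t,210,55,75,120,4)
b=cv2.copyMakeBorder(b,0,580-b.shape[0],0,0,cv2.BORDER_CONSTANT);cv2.imwrite("pics/c2.png",np.hstack([a,b])[:, :800])
print(proj("side",[[0,0,0],[168,549,190]]),proj("top",[[0,0,0],[168,549,190]]))
E
```

```text
[[513.96444114 229.84449929]
 [659.48899999 401.78821885]] [[162.30790672 458.0978172 ]
 [-83.98036951 369.51578401]]
```

View pics/c1.png

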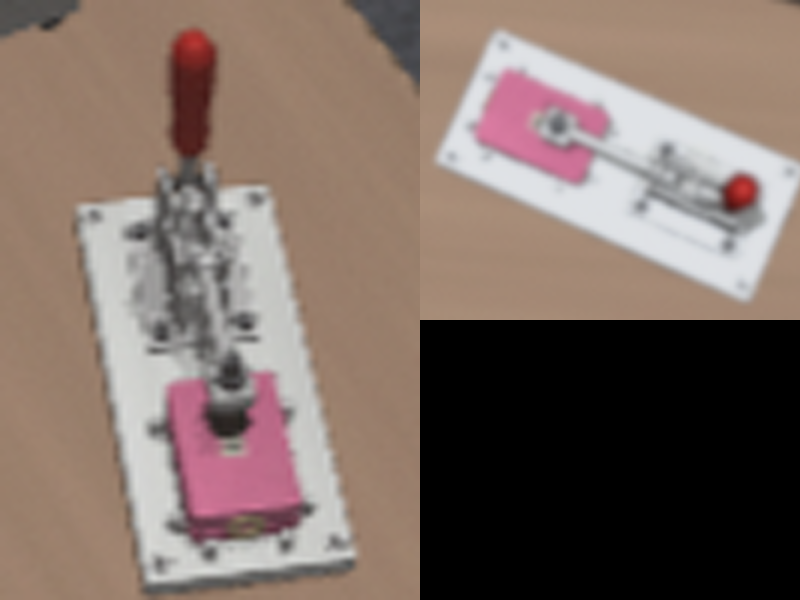

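View pics/c2.png

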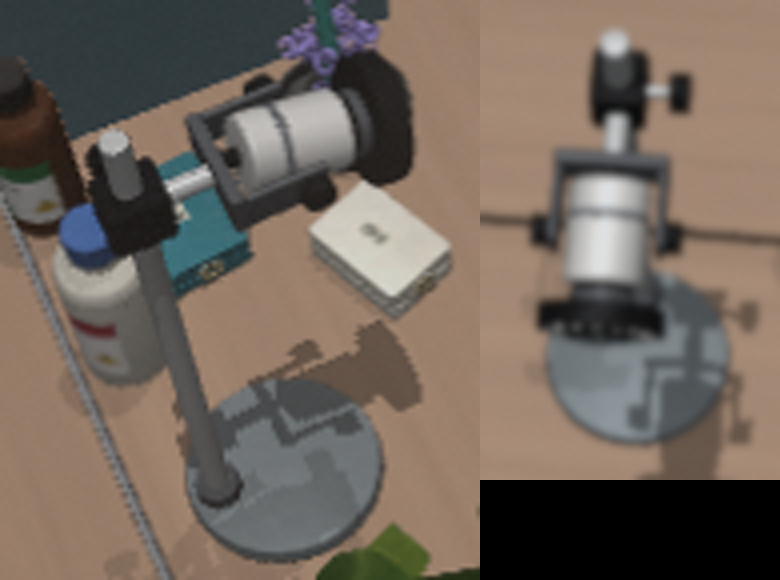

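Side crop: the pink block has the brass ring on its near end and the clamp pad on its top, so it is the right one. The plate corners read clearly. The camera crop shows the foot centre at about side (231,312) and top (250,144), and the black ring light at about side (256,224) and top (360/4). Next I'll fit poses to these.

Run:
```python
from h import *
from scipy.optimize import least_squares as LS
C=np.array([[-164,47],[-164,-47],[53,-47],[53,47]],float)
# image corners matching nest corners: find by ordering
S=np.array([[293,199.2],[325,196.3],[338.7,257.7],[304.2,260.8]])
T=np.array([[325.5,297],[333,262.7],[257.5,229.5],[242,262]])
print("side plate",[atz("side",p,12).round(1).tolist() for p in S]);print("top plate",[atz("top",p,12).round(1).tolist() for p in T])
print("tip",tri((312.3,171),(323-0.5,269.5)))
print("foot",atz("side",(231.2,311.8),8),atz("top",(249.7,144.2),8))
print("posttop",tri((160+117/4,195+143/4),(210+135/4,55+43/4)))
print("ringcentre",tri((160+385/4,195+118/4),(210+121/4,55+322/4)))
for n in M:
    t=np.array(M[n]["camera_from_world"]);print(n,-t[:3,:3].T@t[:3,3])
```

```text
side plate [[509.3, -383.4, 12.0], [422.2, -349.7, 12.0], [495.5, -150.5, 12.0], [580.6, -184.5, 12.0]]
top plate [[423.9, -368.5, 12.0], [511.5, -382.1, 12.0], [581.1, -184.0, 12.0], [494.8, -152.0, 12.0]]
tip (array([ 476.04705829, -342.51674858,  154.51787184]), np.float64(5.360136829514566))
foot [ 809.54389959 -139.53523105    8.        ] [ 808.96675556 -143.1528506     8.        ]
posttop (array([ 851.58048647, -140.72433398,  377.05781362]), np.float64(2.6722194502446115))
ringcentre (array([ 722.27082823, -141.1565578 ,  315.11049472]), np.float64(6.84277067073267))
side [ 918.22016656  400.18953359 1085.25817409]
top [ 357.04427178 -238.07076516 1380.87468708]
```

```bash
cat > cam.py <<'E'
from h import *
def rot(yaw,tilt):
    x=np.array([np.cos(tilt)*np.cos(yaw),np.cos(tilt)*np.sin(yaw),-np.sin(tilt)])
    y=np.array([-np.sin(yaw),np.cos(yaw),0]);return np.c_[x,y,np.cross(x,y)]
a=np.linspace(0,2*np.pi,90)
def circ(p,d,r):
    return p[:3]+np.c_[np.full(90,d),r*np.cos(a),r*np.sin(a)]@rot(p[3],p[4]).T
E
python3 - <<'E'
from cam import *
from scipy.optimize import least_squares as LS
sb=lambda q:(160+q[0]/4,195+q[1]/4); tb=lambda q:(210+(q[0]-480)/4,55+q[1]/4)
k1,e1=tri(sb((318,190)),tb((540,232)));k2,e2=tri(sb((262,88)),tb((672,237)))
print(k1,e1,k2,e2)
obsS=np.array([*sb((340,52)),*sb((412,182))]);obsT=np.array([*tb((538,298)),*tb((665,342))])
def bb(n,p):
    q=np.vstack([proj(n,circ(p,0,34)),proj(n,circ(p,-p[5],34))]);return np.r_[q.min(0),q.max(0)]
yaw0=np.arctan2(k2[0]-k1[0],-(k2[1]-k1[1]))
print(yaw0)
f=lambda p:np.r_[bb("side",p)-obsS,bb("top",p)-obsT,(p[5]-16)/8,(np.sin(p[3])-0)*5]
for t0 in(.2,.4):
    r=LS(f,[722,-141,312,np.pi,t0,15]);print(r.x.round(3),r.fun.round(1))
np.save("cam.npy",r.x);p=r.x
out=[]
for n,(x,y,w,h) in(("side",(170,190,110,140)),("top",(210,55,85,140))):
    k=4;im=cv2.resize(cv2.imread(f"pics/{n}0.png")[y:y+h,x:x+w],None,fx=k,fy=k,interpolation=cv2.INTER_CUBIC)
    def dr(P,c): cv2.polylines(im,[((proj(n,P)-[x,y]+.5)*k).astype(np.int32)],False,c,1)
    dr(circ(p,0,34),(0,0,255));dr(circ(p,-p[5],34),(0,255,255))
    for d in(-35,-85):dr(circ(p,d,21),(0,255,0))
    dr(p[:3]+np.outer([-120,100],rot(p[3],p[4])[:,0]),(255,0,0))
    o=p[:2]-90*np.array([np.cos(p[3]),np.sin(p[3])])
    dr(np.c_[o[0]+62*np.cos(a),o[1]+62*np.sin(a),0*a+8],(255,0,255));out.append(im)
cv2.imwrite("pics/ov.png",np.hstack(out))
E
```

```text
[ 768.7579027  -107.81048116  324.6817437 ] 0.5842334437724572 [ 769.74813276 -176.10211902  327.10908238] 1.1542050508376938
0.014499003104161636
[ 7.21449e+02 -1.42652e+02  3.14335e+02  3.16900e+00  1.00000e-01
  6.75400e+00] [-0.8 -0.5 -0.6  0.3 -1.   0.5  0.2  0.6 -1.2 -0.1]
[ 7.20873e+02 -1.41993e+02  3.13402e+02  3.00400e+00  3.77000e-01
  9.02200e+00] [-0.7 -1.  -0.6  0.7 -1.1  0.6  0.2  0.6 -0.9  0.7]
```

View pics/ov.png

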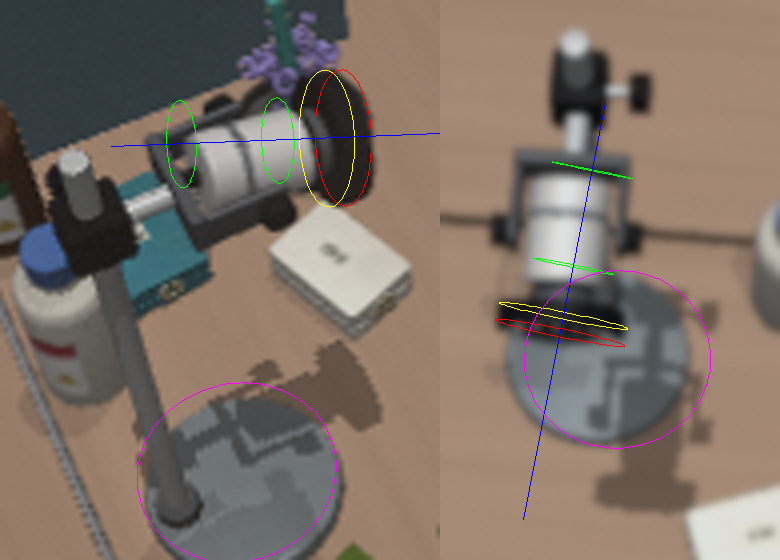

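Run:
```python
from cam import *
from scipy.optimize import least_squares as LS
out=[]
for tilt in(.2,.27,.34):
    L=np.array([721,-142,313.7]);p=np.r_[L,3.156,tilt]
    n,(x,y,w,h)="side",(190,195,80,70)
    k=4;im=cv2.resize(cv2.imread(f"pics/{n}0.png")[y:y+h,x:x+w],None,fx=k,fy=k,interpolation=cv2.INTER_CUBIC)
    ims=[im]
    n2,(x2,y2,w2,h2)="top",(218,80,52,66)
    im2=cv2.resize(cv2.imread(f"pics/{n2}0.png")[y2:y2+h2,x2:x2+w2],None,fx=k,fy=k,interpolation=cv2.INTER_CUBIC)
    for n,im,x,y in((n,im,x,y),(n2,im2,x2,y2)):
        def dr(P,c): cv2.polylines(im,[((proj(n,P)-[x,y]+.5)*k).astype(np.int32)],False,c,1)
        dr(circ(p,0,34),(0,0,255));dr(circ(p,-12,34),(0,255,255))
        for d in(-30,-80):dr(circ(p,d,21),(0,255,0))
        for i in range(0,90,15): dr(np.array([circ(p,d,21)[i] for d in(-30,-80)]),(0,255,0))
        dr(p[:3]+np.outer([-140,30],rot(p[3],p[4])[:,0]),(255,0,0))
    out.append(np.vstack([im[:280,:260],cv2.copyMakeBorder(im2,0,0,0,52,cv2.BORDER_CONSTANT)]))
cv2.imwrite("pics/ov2.png",np.hstack(out))
print(out[0].shape)
```

```text
Traceback (most recent call last):
ValueError: all the input array dimensions except for the concatenation axis must match exactly, but along dimension 1, the array at index 0 has size 208 and the array at index 1 has size 260
```

Run:
```python
from cam import *
out=[]
for tilt in(.2,.27,.34):
    p=np.r_[721,-142,313.7,3.156,tilt];col=[];k=4
    for n,x,y,w,h in(("side",190,195,65,70),("top",212,78,65,68)):
        im=cv2.resize(cv2.imread(f"pics/{n}0.png")[y:y+h,x:x+w],None,fx=k,fy=k,interpolation=cv2.INTER_CUBIC)
        def dr(P,c): cv2.polylines(im,[((proj(n,P)-[x,y]+.5)*k).astype(np.int32)],False,c,1)
        dr(circ(p,0,34),(0,0,255));dr(circ(p,-12,34),(0,255,255))
        for d in(-30,-80):dr(circ(p,d,21),(0,255,0))
        dr(p[:3]+np.outer([-140,30],rot(p[3],p[4])[:,0]),(255,0,0));col.append(im)
    out.append(np.vstack(col))
cv2.imwrite("pics/ov2.png",np.hstack(out))
```

```text
(no output)
```

View pics/ov2.png

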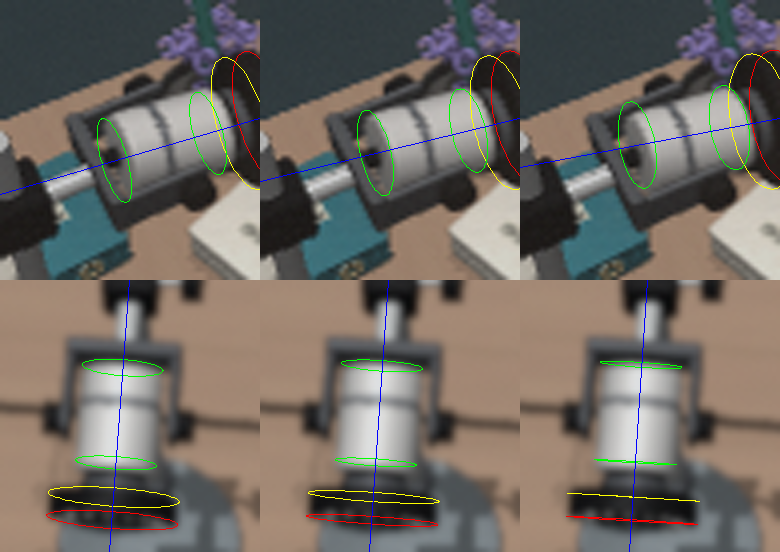

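Between tilt 0.20 and 0.27 the white cylinder matches best at about 0.24 rad, with yaw near π+0.04 and the lens at about (721,-142,314). The tool can't pitch, so I plan to lean the mould on the two front pins with its tail on the plate, about 0.24 rad, and regrasp it there. First I'll check clearances around the swung handle and refine the nest fit.

Run:
```python
from h import *
from scipy.optimize import least_squares as LS
C=np.array([[-164,47],[-164,-47],[53,-47],[53,47]],float)
# side: TL,TR,BR,BL ; top: right,bottomright?,...
W=np.array([[-164,-47],[-164,47],[53,47],[53,-47]],float)
S=np.array([[293,199.2],[325,196.3],[338.7,257.7],[304.2,260.8]])
Tp=np.array([[438-100,262.7],[325.5,297],[242,262],[257.5,229.5]])
def f(p,full=False):
    c,s=np.cos(p[2]),np.sin(p[2]);P=np.c_[W@np.array([[c,s],[-s,c]])+p[:2],np.full(4,12)]
    r=np.r_[(proj("side",P)-S).ravel(),(proj("top",P)-Tp)[1:].ravel()]
    return r
r=LS(f,[521,-215,1.22],loss="soft_l1");print(r.x,np.degrees(r.x[2]),r.fun.round(1))
for n,pts in(("top",[(380,295),(380,230),(438,300),(433,312)]),("side",[(263,178),(292,165),(270,180)])):
    for q in pts: print(n,q,atz(n,q,0).round(0),atz(n,q,100).round(0))
print("stack",tri((251,40),(455,229)))
g=r.x;c,s=np.cos(g[2]),np.sin(g[2])
for nm,x,z in(("grip",-127,142),("thrown",-127-78*np.sin(1.3),64+78*np.cos(1.3)),("mould",0,12),("tip",-127,163)):
    P=[g[0]+c*x,g[1]+s*x,z];print(nm,np.round(P,1),proj("side",P),proj("top",P))
```

```text
[ 520.42704229 -217.31549258    1.22750147] 70.33065371059422 [-0.7 -0.9 -0.7 -1.6  0.3 -0.5 -0.4  0.7 -5.1  0.8 -0.2  0.3 -0.2 -0.6]
top (380, 295) [ 440. -508.    0.] [ 434. -488.  100.]
top (380, 230) [ 607. -501.    0.] [ 589. -481.  100.]
top (438, 300) [ 438. -658.    0.] [ 432. -628.  100.]
top (433, 312) [ 407. -646.    0.] [ 403. -616.  100.]
side (263, 178) [ 546. -508.    0.] [ 581. -425.  100.]
side (292, 165) [ 444. -515.    0.] [ 487. -431.  100.]
side (270, 180) [ 531. -491.    0.] [ 567. -409.  100.]
stack (array([ 536.40266298, -547.66277716,  449.49529   ]), np.float64(4.004613902933416))
grip [ 477.7 -336.9  142. ] [[311.6726336  175.59279602]] [[318.79601303 269.95331172]]
thrown [ 452.4 -407.7   84.9] [[306.74387393 169.71046609]] [[345.59066916 285.00374717]]
mould [ 520.4 -217.3   12. ] [[318.02027742 242.82632485]] [[268.53196741 254.05697927]]
tip [ 477.7 -336.9  163. ] [[311.89451158 170.16046597]] [[319.59684438 269.10569363]]
```

```bash
python3 - <<'E'
from h import *
for q in [(110,285),(90,290),(60,280),(190,215),(180,240)]: print("top",q,*[atz("top",q,z).round(0)[:2] for z in(100,200,300,400)])
for q in [(390,290),(430,300),(480,350),(470,325)]: print("side",q,*[atz("side",q,z).round(0)[:2] for z in(100,200,300,400)])
E
python3 -m jog '{"jaw":[91,91,91,91,91,91,91,91,91,91],"slide":[[0,0,-0.5],[0,0,-0.5],[0,0,-0.5],[0,0,0],[0,0,0],[0,0,0],[0,0,0],[0,0,0],[0,0,0],[0,0,0]],"spin":[1,1,1,1,1,1,1,1,1,1]}'
```

```text
top (110, 285) [405. 150.] [401. 120.] [397.  89.] [394.  59.]
top (90, 290) [389. 197.] [386. 163.] [384. 129.] [381.  95.]
top (60, 280) [405. 274.] [401. 234.] [398. 194.] [394. 154.]
top (190, 215) [589. -22.] [571. -39.] [552. -56.] [534. -72.]
top (180, 240) [526.  -5.] [513. -23.] [500. -41.] [486. -59.]
side (390, 290) [470.  27.] [516.  65.] [561. 103.] [607. 141.]
side (430, 300) [403.  93.] [456. 124.] [508. 155.] [560. 186.]
side (480, 350) [379. 246.] [434. 261.] [489. 277.] [543. 293.]
side (470, 325) [361. 188.] [418. 209.] [474. 231.] [531. 252.]
time_s: 1.1
ee_pos: [168.6, 549.4, 234.5]
ee_rot: [-180.0, 0.1, 82.6]
force: [1.2, 0.9, -0.1]
gripper_width: 90.7
gripper_force: 0.0
```

```bash
python3 -m jog '{"jaw":[91,91,91,91,91,91,91,91,91,91],"slide":[[0,0,0],[0,0,0],[0,0,0],[0,0,0],[0,0,0],[0,0,0],[0,0,0],[0,0,0],[0,0,0],[0,0,0]],"spin":[-1,-1,-1,-1,-1,-1,-1,-1,-1,-1]}' && python3 -m jog '{"jaw":[91,91,91,91,91,91,91,91,91,91],"slide":[[-0.66,-1,0],[-0.66,-1,0],[-0.66,-1,0],[-0.66,-1,0],[-0.66,-1,0],[-0.66,-1,0],[-0.66,-1,0],[-0.66,-1,0],[-0.66,-1,0],[-0.66,-1,0]],"spin":[0,0,0,0,0,0,0,0,0,0]}' && python3 -m jog '{"jaw":[91,91,91,91,91,91,91,91,91],"slide":[[-0.66,-1,0],[-0.66,-1,0],[-0.66,-1,0],[-0.48,-1,0],[-0.48,-1,0],[-0.48,-1,0],[-0.48,-1,0],[-0.48,-1,0],[-0.48,-1,0]],"spin":[0,0,0,0,0,0,0,0,0]}'
```

```text
time_s: 2.1
ee_pos: [168.6, 549.4, 234.5]
ee_rot: [-179.9, 0.0, 163.3]
force: [0.4, 1.5, 1.0]
gripper_width: 91.4
gripper_force: 0.0
time_s: 3.1
ee_pos: [269.8, 203.3, 234.8]
ee_rot: [-180.0, 0.0, 163.0]
force: [0.4, -0.3, -0.5]
gripper_width: 90.4
gripper_force: 0.0
time_s: 4.0
ee_pos: [329.8, -97.4, 234.9]
ee_rot: [180.0, -0.0, 162.9]
force: [0.5, 0.1, -0.3]
gripper_width: 91.2
gripper_force: 0.0
```

```bash
python3 -m jog '{"jaw":[91,91,91,91,91,91,91,91,91,91],"slide":[[0,0,0],[0,0,0],[0,0,0],[0,0,0],[0,0,0],[0,0,0],[0,0,0],[0,0,0],[0,0,0],[0,0,0]],"spin":[1,1,1,1,1,1,1,1,1,1]}' && python3 -m jog '{"jaw":[91,91,91,91,91,91,91,91,91,91],"slide":[[0,0,0],[0,0,0],[-0.73,0.917,0],[-0.73,0.917,0],[-0.73,0.917,0],[-0.73,0.917,0],[-0.73,0.917,0],[-0.73,0.917,0],[-0.73,0.917,0],[-0.73,0.917,0]],"spin":[1,0.575,0,0,0,0,0,0,0,0]}' && python3 -m jog '{"jaw":[60,60,60,60,60],"slide":[[0,0,0],[0,0,0.6],[0,0,0.6],[0,0,0.6],[0,0,0.4]],"spin":[0,0,0,0,0]}'
python3 - <<'E'
from h import *
s=env.grab_frame("side")[:,:,::-1];t=env.grab_frame("top")[:,:,::-1]
a=cv2.resize(s[130:280,240:370],None,fx=3,fy=3,interpolation=cv2.INTER_CUBIC);b=cv2.resize(t[200:320,230:390],None,fx=2.5,fy=2.5,interpolation=cv2.INTER_CUBIC)
b=cv2.copyMakeBorder(b,0,a.shape[0]-b.shape[0],0,0,cv2.BORDER_CONSTANT);cv2.imwrite("pics/p1.png",np.hstack([a,b]));print(env.state()["ee_pos"],env.state()["ee_rot"])
E
```

```text
time_s: 5.0
ee_pos: [329.8, -96.0, 234.7]
ee_rot: [-180.0, -0.0, 82.6]
force: [-0.1, -0.2, -0.3]
gripper_width: 91.7
gripper_force: 0.0
time_s: 6.0
ee_pos: [478.8, -336.3, 234.4]
ee_rot: [-179.9, -0.0, 70.3]
force: [0.4, 0.9, 0.7]
gripper_width: 90.7
gripper_force: 0.0
time_s: 6.5
ee_pos: [477.4, -334.0, 167.4]
ee_rot: [-179.8, -0.1, 70.3]
force: [-0.5, -0.8, -0.2]
gripper_width: 60.1
gripper_force: 0.0
[ 477.1494696  -333.89064819  167.15021489] [-1.79758482e+02 -7.99891992e-02  7.03523464e+01]
```

View pics/p1.png

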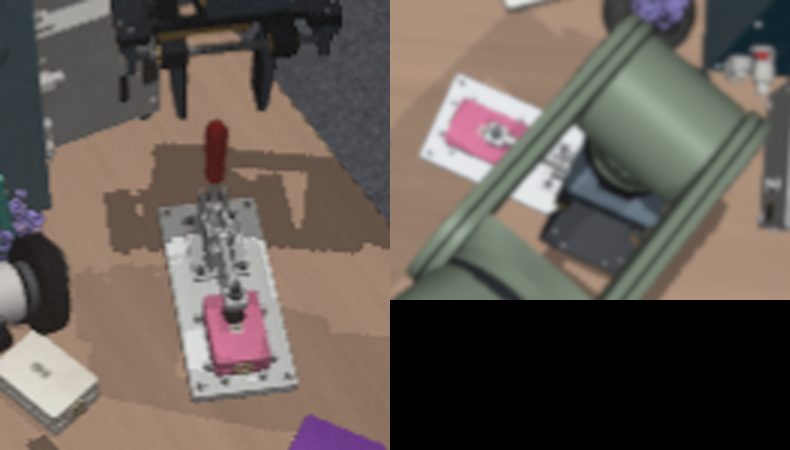

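The fingers straddle the red handle: fingertips at crop x of about 180 and 263, handle at 216. I'll lower and grip.

```bash
python3 -m jog '{"jaw":[60,60,60,15,15,15,15,15],"slide":[[-0.05,0,0.5],[0,0,0.5],[0,0,0.47],[0,0,0],[0,0,0],[0,0,0],[0,0,0],[0,0,0]],"spin":[0,0,0,0,0,0,0,0]}' 20
```

```text
time_s: 7.4
ee_pos: [478.2, -336.7, 125.6]
ee_rot: [179.9, 0.0, 70.3]
force: [0.4, 0.3, 0.5]
gripper_width: 22.8
gripper_force: 0.0
```

```bash
python3 -m jog '{"jaw":[15,15,15,15,15,15,15,15],"slide":[[0,0,0],[0,0,0],[0,0,0],[-0.337,0,0.022],[-0.332,0,0.065],[-0.322,0,0.108],[-0.303,0,0.148],[0,0,0]],"spin":[0,0,0,0,0,0,0,0]}' 20
```

```text
time_s: 8.2
ee_pos: [464.1, -374.9, 115.1]
ee_rot: [180.0, 0.1, 70.3]
force: [-3.7, -2.6, 4.9]
gripper_width: 19.4
gripper_force: 20.0
```

```bash
python3 -m jog '{"jaw":[15,15,15,15,15,15,15],"slide":[[-0.28,0,0.187],[-0.257,0,0.22],[-0.223,0,0.253],[-0.19,0,0.28],[-0.15,0,0.303],[-0.113,0,0.317],[0,0,0]],"spin":[0,0,0,0,0,0,0]}' 20
```

```text
time_s: 8.9
ee_pos: [450.8, -412.6, 68.2]
ee_rot: [179.9, 0.5, 70.4]
force: [-6.4, -10.6, 2.5]
gripper_width: 19.4
gripper_force: 20.0
```

```bash
python3 -m jog '{"jaw":[60,60,60,75,85,85,85,85,85],"slide":[[0,0,0],[0,0,0],[0,0,0],[0,0,-0.9],[0,0,-0.9],[0,0,-0.9],[0,0,-0.9],[0,0,-0.8],[0,0,0]],"spin":[0,0,0,0,0,0,0,0,0]}' 20 && python3 -m jog '{"jaw":[80,80,80,80,80,80,80,80],"slide":[[0.9,0,0],[0.9,0,0],[0.9,0,0],[0.9,0,0],[0.9,0,0],[0.9,0,0],[0.9,0,0],[0.6,0,0]],"spin":[0,0,0,0,0,0,0,0]}'
python3 - <<'E'
from h import *
s=env.grab_frame("side")[:,:,::-1]
a=cv2.resize(s[130:280,240:380],None,fx=4,fy=4,interpolation=cv2.INTER_CUBIC)
cv2.imwrite("pics/p2.png",a);print(env.state()["ee_pos"],env.state()["ee_rot"])
E
```

```text
time_s: 9.8
ee_pos: [454.6, -408.4, 203.5]
ee_rot: [179.6, 0.1, 70.4]
force: [-0.2, -0.0, 0.7]
gripper_width: 84.6
gripper_force: 0.0
time_s: 10.6
ee_pos: [522.2, -210.1, 198.3]
ee_rot: [-179.9, -0.1, 70.4]
force: [-0.7, -0.1, -0.5]
gripper_width: 80.0
gripper_force: 0.0
[ 522.93409099 -208.03948034  198.31743419] [-1.79863628e+02 -1.77337992e-01  7.04949166e+01]
```

View pics/p2.png

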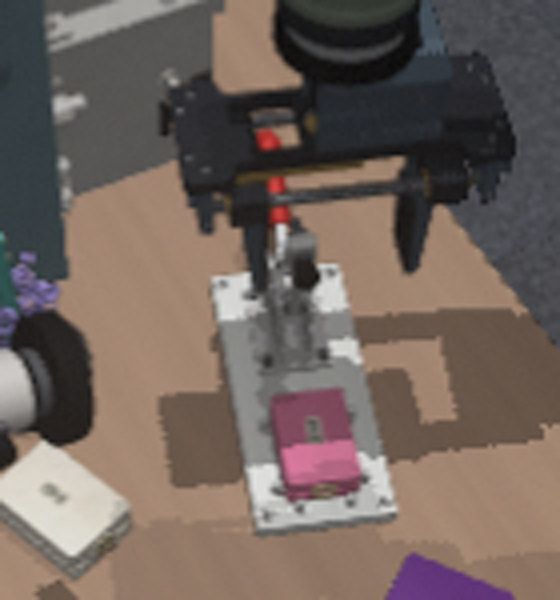

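The handle is thrown back: tip at crop (268,142), side (307,165.5). The mould lies free in its pins, with its top corners visible. I'll check the angle and the mould position.

Run:
```python
from h import *
c,s=np.cos(1.2275),np.sin(1.2275)
for q in(1.1,1.2,1.3): 
    x=-127-96*np.sin(q);print(q,proj("side",[520.4+c*x,-217.3+s*x,64+96*np.cos(q)]))
P=np.array([atz("side",(240+u/4,130+v/4),34) for u,v in[(272,400),(348,390),(358,462),(282,475)]])
print(P.round(1),P.mean(0))
```

```text
1.1 [[306.32508718 161.49724323]]
1.2 [[306.04804482 162.66404362]]
1.3 [[305.82193723 164.12566739]]
[[ 531.9 -253.6   34. ]
 [ 482.5 -236.9   34. ]
 [ 506.1 -183.2   34. ]
 [ 555.2 -197.5   34. ]] [ 518.90877148 -217.79012717   34.        ]
```

```bash
python3 -m jog '{"jaw":[80,80,80,80,80,80,80],"slide":[[-0.3,0,0],[0,0,0.9],[0,0,0.9],[0,0,0.9],[0,0,0.9],[0,0,0.9],[0,0,0]],"spin":[0,0,0,0,0,0,0]}'
```

```text
time_s: 11.35
ee_pos: [515.5, -220.9, 60.8]
ee_rot: [-179.5, -0.0, 70.3]
force: [-0.7, 0.0, 0.2]
gripper_width: 80.4
gripper_force: 0.0
```

```bash
python3 -m jog '{"jaw":[80,80,80],"slide":[[0,0,0.5],[0,0,0],[0,0,0]],"spin":[0,0,0]}'
```

```text
time_s: 11.65
ee_pos: [519.5, -221.7, 50.7]
ee_rot: [179.9, 0.0, 70.3]
force: [-0.6, 0.9, -0.7]
gripper_width: 80.0
gripper_force: 0.0
```

```bash
python3 -m jog '{"jaw":[80,80,80,44,44,44,44,44,44,44],"slide":[[0.14,-0.03,0.5],[0,0,0.5],[0,0,0],[0,0,0],[0,0,0],[0,0,0],[0,0,0],[0,0,0],[0,0,0],[0,0,0]],"spin":[0,0,0,0,0,0,0,0,0,0]}' 12
```

```text
time_s: 12.65
ee_pos: [519.8, -216.6, 19.8]
ee_rot: [-180.0, -0.0, 70.3]
force: [0.0, -0.2, 1.0]
gripper_width: 43.9
gripper_force: 0.0
```

```bash
python3 -m jog '{"jaw":[30,30,30,30],"slide":[[0,0,0],[0,0,0],[0,0,0],[0,0,0]],"spin":[0,0,0,0]}' 12
python3 - <<'E'
from h import *
s=env.grab_frame("side")[:,:,::-1]
a=cv2.resize(s[170:280,260:380],None,fx=5,fy=5,interpolation=cv2.INTER_CUBIC)
cv2.imwrite("pics/p3.png",a);print(env.state()["gripper_force"],env.state()["gripper_width"])
E
```

```text
time_s: 13.05
ee_pos: [519.8, -216.6, 19.8]
ee_rot: [-180.0, -0.0, 70.3]
force: [-0.3, -0.9, 0.4]
gripper_width: 30.0
gripper_force: 0.0
0.0 29.912581425882927
```

View pics/p3.png

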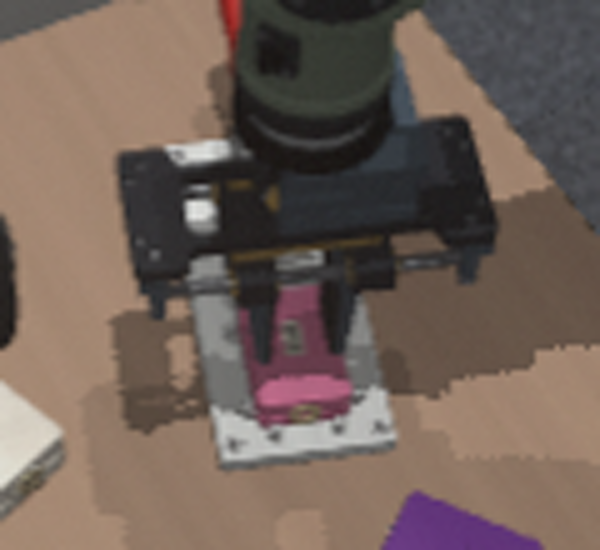

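Run:
```python
from h import *
st=env.state();p=st["ee_pos"];print(p,st["force"],st["time_s"])
xt=np.array([.337,.9415,0]);yt=np.array([.9415,-.337,0])
c=lambda P:((proj("side",P)-[260,170])*5+2).round(0).tolist()
for z in(20,34,45,60):
    print(z,c([np.r_[p[:2],z]+yt*d+xt*e for d in(-28,-15,15,28) for e in (0,)]), c([np.r_[p[:2],z]+xt*16+yt*d for d in (-20,20)]))
o=np.array([520,-217,0])
print("mould top",c([o+yt*a+xt*b+[0,0,34] for a,b in((25,38),(-25,38),(-25,-38),(25,-38),(0,0))]),"sprue",c([o+xt*38+[0,0,23]]))
```

```text
[ 519.79770354 -216.6185269    19.80040629] [ 0.1354237   1.31339903 -0.80895715] 13.1
20 [[346.0, 352.0], [322.0, 355.0], [267.0, 361.0], [243.0, 364.0]] [[336.0, 378.0], [262.0, 387.0]]
34 [[347.0, 337.0], [323.0, 340.0], [268.0, 347.0], [243.0, 349.0]] [[338.0, 364.0], [263.0, 372.0]]
45 [[348.0, 325.0], [324.0, 328.0], [268.0, 335.0], [244.0, 338.0]] [[339.0, 352.0], [264.0, 361.0]]
60 [[350.0, 309.0], [326.0, 312.0], [269.0, 318.0], [245.0, 321.0]] [[341.0, 335.0], [265.0, 344.0]]
mould top [[260.0, 408.0], [354.0, 396.0], [328.0, 281.0], [237.0, 291.0], [295.0, 343.0]] sprue [[306.0, 414.0]]
```

Run:
```python
from h import *
xt=np.array([.337,.9415,0]);yt=np.array([.9415,-.337,0])
for nm,p,w,off,k in(("p1",[477.15,-333.9,167.2],60,(240,130),3),("p2",[522.9,-208,198.3],80,(240,130),4)):
  for dz in(0,15,30):
    P=[np.array(p)+[0,0,dz]+yt*s*(w/2+g)+xt*e for s in(1,-1) for g in (0,13) for e in(-16,0,16)]
    print(nm,dz,((proj("side",P)-off)*k+k/2).round(0).tolist())
s=env.grab_frame("side")[:,:,::-1]
cv2.imwrite("pics/p4.png",cv2.resize(s[210:265,295:350],None,fx=11,fy=11,interpolation=cv2.INTER_CUBIC)[:600])
```

```text
p1 0 [[182.0, 111.0], [185.0, 124.0], [188.0, 138.0], [168.0, 113.0], [170.0, 126.0], [173.0, 140.0], [250.0, 104.0], [254.0, 117.0], [257.0, 131.0], [265.0, 102.0], [268.0, 116.0], [272.0, 129.0]]
p1 15 [[183.0, 99.0], [185.0, 112.0], [188.0, 126.0], [168.0, 101.0], [170.0, 114.0], [173.0, 128.0], [251.0, 92.0], [255.0, 105.0], [258.0, 119.0], [266.0, 90.0], [269.0, 104.0], [273.0, 117.0]]
p1 30 [[183.0, 87.0], [186.0, 100.0], [189.0, 114.0], [168.0, 88.0], [170.0, 102.0], [173.0, 115.0], [252.0, 80.0], [255.0, 93.0], [259.0, 106.0], [267.0, 78.0], [270.0, 91.0], [274.0, 105.0]]
p2 0 [[260.0, 276.0], [264.0, 297.0], [268.0, 318.0], [238.0, 278.0], [242.0, 299.0], [246.0, 320.0], [391.0, 262.0], [397.0, 282.0], [402.0, 303.0], [413.0, 259.0], [418.0, 280.0], [424.0, 300.0]]
p2 15 [[260.0, 260.0], [264.0, 281.0], [269.0, 302.0], [238.0, 262.0], [242.0, 283.0], [246.0, 304.0], [393.0, 245.0], [398.0, 266.0], [404.0, 287.0], [415.0, 243.0], [420.0, 263.0], [426.0, 284.0]]
p2 30 [[261.0, 243.0], [265.0, 264.0], [269.0, 285.0], [239.0, 246.0], [243.0, 267.0], [247.0, 288.0], [395.0, 229.0], [400.0, 249.0], [406.0, 270.0], [417.0, 226.0], [422.0, 247.0], [428.0, 268.0]]
```

View pics/p4.png

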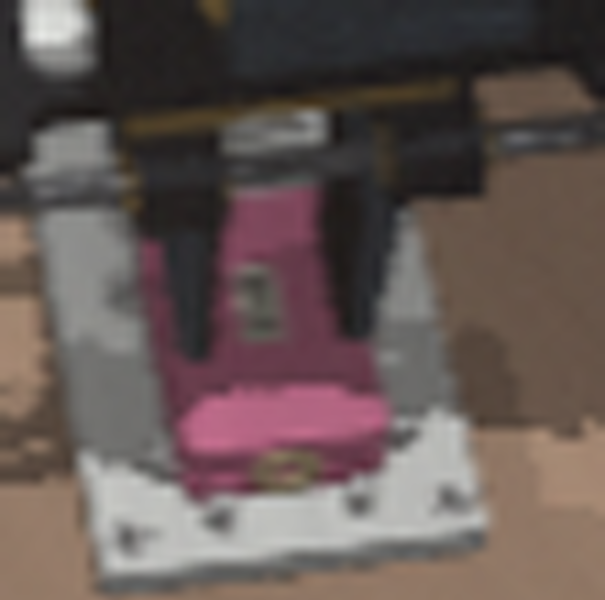

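The view shows the closed fingertips at crop (190,355) and (360,335), hovering over the label. They are above the mould even though the reported TCP z is 20, and pictures p1 and p2 also put the tips 15 to 30 mm higher than reported. I'll reopen, go lower in steps while watching the force, and close again.

```bash
python3 -m jog '{"jaw":[80,80,80,80,80,80],"slide":[[0,0,0],[0,0,0],[0,0,0],[0,0,0],[0,0,0.3],[0,0,0]],"spin":[0,0,0,0,0,0]}' 12 && python3 -m jog '{"jaw":[44,44,44,44,44,44],"slide":[[0,0,0],[0,0,0],[0,0,0],[0,0,0],[0,0,0],[0,0,0]],"spin":[0,0,0,0,0,0]}' 12
```

```text
time_s: 13.75
ee_pos: [518.8, -216.2, 9.5]
ee_rot: [-179.9, -0.0, 70.3]
force: [-0.0, 0.1, -0.7]
gripper_width: 74.8
gripper_force: 0.0
time_s: 14.35
ee_pos: [519.9, -216.7, 10.9]
ee_rot: [180.0, -0.0, 70.3]
force: [0.3, 0.7, -0.5]
gripper_width: 44.1
gripper_force: 0.0
```

```bash
for i in 1 2 3; do python3 -m jog '{"jaw":[44,44,44],"slide":[[0,0,0.1],[0,0,0],[0,0,0]],"spin":[0,0,0]}' | grep -E "ee_pos|^force"; done
```

```text
ee_pos: [520.1, -216.8, 10.3]
force: [-3.7, 2.0, 15.9]
ee_pos: [520.2, -216.8, 10.2]
force: [-8.6, 3.9, 35.2]
ee_pos: [520.3, -216.8, 10.1]
force: [-12.7, 6.0, 53.5]
```

Contact came at reading 10.3, so the real tips sit about 23.5 mm above the reported z. I'll back off, and since the handle was therefore gripped near its tip, I'll check its angle in the top view.

```bash
python3 -m jog '{"jaw":[80,80,80,80],"slide":[[0,0,-0.5],[0,0,0],[0,0,0],[0,0,0]],"spin":[0,0,0,0]}' 12
python3 - <<'E'
from h import *
s=env.grab_frame("side")[:,:,::-1];t=env.grab_frame("top")[:,:,::-1]
a=cv2.resize(s[140:215,280:340],None,fx=6,fy=6,interpolation=cv2.INTER_CUBIC);b=cv2.resize(t[225:310,290:370],None,fx=5,fy=5,interpolation=cv2.INTER_CUBIC)
b=cv2.copyMakeBorder(b,0,a.shape[0]-b.shape[0],0,0,cv2.BORDER_CONSTANT);cv2.imwrite("pics/p5.png",np.hstack([a,b]))
c,s_=np.cos(1.2275),np.sin(1.2275)
for q in(.9,1.0,1.1,1.2,1.3,1.35):
    P=[[520.4+c*x,-217.3+s_*x,z] for r in(55,90) for x,z in[(-127-r*np.sin(q),64+r*np.cos(q))]]
    print(q,((proj("side",P)-[280,140])*6+3).round(0).tolist(),((proj("top",P)-[290,225])*5+2).round(0).tolist())
E
```

```text
time_s: 15.65
ee_pos: [519.1, -216.3, 15.7]
ee_rot: [-179.9, -0.0, 70.3]
force: [0.2, -0.6, -1.2]
gripper_width: 73.2
gripper_force: 0.0
0.9 [[175.0, 212.0], [167.0, 137.0]] [[221.0, 273.0], [281.0, 293.0]]
1.0 [[174.0, 213.0], [164.0, 139.0]] [[227.0, 276.0], [289.0, 299.0]]
1.1 [[173.0, 216.0], [163.0, 144.0]] [[231.0, 279.0], [295.0, 304.0]]
1.2 [[172.0, 220.0], [161.0, 151.0]] [[234.0, 282.0], [300.0, 308.0]]
1.3 [[171.0, 225.0], [160.0, 159.0]] [[236.0, 284.0], [303.0, 312.0]]
1.35 [[170.0, 227.0], [159.0, 164.0]] [[236.0, 285.0], [304.0, 313.0]]
```

View pics/p5.png

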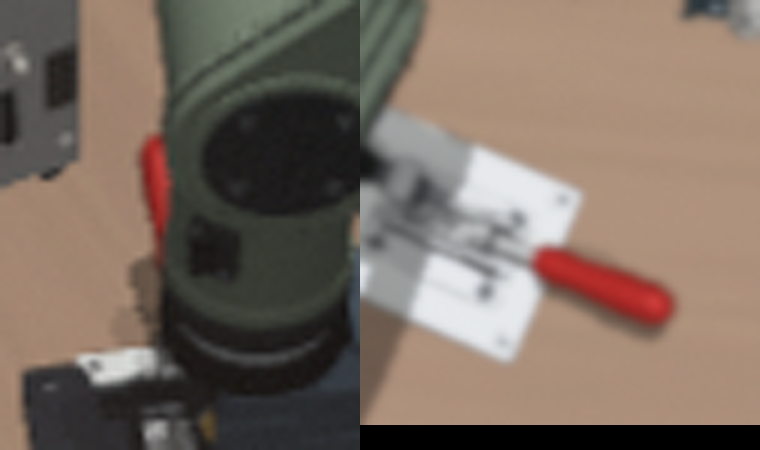

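Per the top view the red tip ends at crop (672,306), so the handle is only at about 1.1 to 1.2 rad. I'll push it down to its stop with shut fingers before touching the mould.

```bash
python3 -m jog '{"jaw":[80,80,80,40,5,0,0,0,0,0],"slide":[[0,0,-0.9],[0,0,-0.9],[0,0,-0.9],[0,0,-0.9],[0,0,-0.9],[-0.86,0,0],[-0.86,0,0],[-0.86,0,0],[-0.86,0,0],[-0.86,0,0]],"spin":[0,0,0,0,0,0,0,0,0,0]}' && python3 -m jog '{"jaw":[0,0,0,0,0,0,0,0],"slide":[[-0.86,0,0],[-0.86,0,0],[-0.86,0,0],[0,0,0.7],[0,0,0.7],[0,0,0],[0,0,0],[0,0,0]],"spin":[0,0,0,0,0,0,0,0]}'
```

```text
time_s: 16.75
ee_pos: [475.7, -338.9, 150.8]
ee_rot: [-179.9, -0.0, 70.3]
force: [-0.4, 0.3, -0.6]
gripper_width: 27.0
gripper_force: 0.0
time_s: 17.55
ee_pos: [451.0, -411.4, 110.6]
ee_rot: [179.9, 0.0, 70.4]
force: [-0.1, -0.7, -0.5]
gripper_width: 0.3
gripper_force: 0.0
```

```bash
python3 -m jog '{"jaw":[0,0,0,0],"slide":[[0,0,0.3],[0,0,0.3],[0,0,0.2],[0,0,0]],"spin":[0,0,0,0]}' | grep -E "ee_pos|^force"; for i in 1 2; do python3 -m jog '{"jaw":[0,0,0],"slide":[[0,0,0.15],[0,0,0.15],[0,0,0]],"spin":[0,0,0]}'| grep -E "ee_pos|^force"; done
```

```text
ee_pos: [449.7, -410.3, 84.4]
force: [0.4, -0.2, -0.6]
ee_pos: [450.5, -411.5, 76.8]
force: [-0.4, -0.5, 1.9]
ee_pos: [450.8, -412.0, 68.9]
force: [-0.6, -2.1, 6.9]
```

```bash
for i in 1 2 3; do python3 -m jog '{"jaw":[0,0],"slide":[[0,0,0.12],[0,0,0]],"spin":[0,0]}'| grep -E "ee_pos|^force"; done
```

```text
ee_pos: [450.9, -412.2, 68.3]
force: [-5.5, 1.3, 21.6]
ee_pos: [451.0, -412.4, 67.8]
force: [-9.2, 4.4, 36.9]
ee_pos: [451.2, -412.6, 67.3]
force: [-13.5, 7.7, 53.0]
```

The handle is at its stop, so it is fully open. Back over the mould.

```bash
python3 -m jog '{"jaw":[0,0,0,0,40,80,80,80,80,80],"slide":[[0,0,-0.9],[0,0,-0.9],[0,0,-0.9],[0,0,-0.4],[0.86,0,0],[0.86,0,0],[0.86,0,0],[0.86,0,0],[0.86,0,0],[0.86,0,0]],"spin":[0,0,0,0,0,0,0,0,0,0]}' 12 && python3 -m jog '{"jaw":[80,80,80,80,80,80,80,80,80],"slide":[[0.86,0,0],[0.86,0,0],[0,0,0],[0,0,0.9],[0,0,0.9],[0,0,0.9],[0,0,0.9],[0,0,0],[0,0,0]],"spin":[0,0,0,0,0,0,0,0,0]}'
```

```text
time_s: 20.15
ee_pos: [502.1, -263.4, 148.5]
ee_rot: [-179.8, -0.1, 70.3]
force: [-1.1, -0.6, -0.1]
gripper_width: 45.8
gripper_force: 0.0
time_s: 21.05
ee_pos: [519.4, -217.0, 41.7]
ee_rot: [-179.9, -0.0, 70.3]
force: [0.9, 0.2, 0.3]
gripper_width: 80.1
gripper_force: 0.0
```

```bash
python3 -m jog '{"jaw":[80,80,80,80,80,44,44,44,44,44],"slide":[[0.01,0,0.6],[0,0,0.6],[0,0,0.3],[0,0,0],[0,0,0],[0,0,0],[0,0,0],[0,0,0],[0,0,0],[0,0,0]],"spin":[0,0,0,0,0,0,0,0,0,0]}' 12
```

```text
time_s: 22.05
ee_pos: [520.1, -216.4, -2.7]
ee_rot: [180.0, -0.0, 70.3]
force: [-1.2, 0.4, 1.7]
gripper_width: 50.9
gripper_force: 12.0
```

```bash
python3 -m jog '{"jaw":[40,40,40,40,40,40,40,40,40],"slide":[[0,0,-0.4],[0,0,-0.5],[0,0,-0.4],[0,0,0],[0.5,0,0],[0.69,0,0],[0,0,0],[0,0,0],[0,0,0]],"spin":[0,0,0,0,0,0,0,0,0]}' 12
```

```text
time_s: 22.95
ee_pos: [531.6, -182.6, 35.6]
ee_rot: [-179.9, 0.0, 70.4]
force: [-0.4, 0.3, -0.5]
gripper_width: 50.4
gripper_force: 12.0
```

```bash
python3 -m jog '{"jaw":[40,40,40,40,40],"slide":[[0,0,0.4],[0,0,0.3],[0,0,0.15],[0,0,0.05],[0,0,0]],"spin":[0,0,0,0,0]}' 12
```

```text
time_s: 23.45
ee_pos: [531.7, -182.8, 8.7]
ee_rot: [-180.0, -0.0, 70.3]
force: [0.0, 0.0, -0.1]
gripper_width: 50.2
gripper_force: 12.0
```

```bash
python3 -m jog '{"jaw":[40,40],"slide":[[0,0,0.05],[0,0,0]],"spin":[0,0]}' 5|grep -E "ee_pos|^force"; python3 -m jog '{"jaw":[66,66,66,66,66],"slide":[[0,0,0],[0,0,0],[0,0,0],[0,0,0],[0,0,0]],"spin":[0,0,0,0,0]}' 5
python3 - <<'E'
from h import *
import colorsys
for n in("side","top"):
    f=env.grab_frame(n);h=cv2.cvtColor(f,cv2.COLOR_RGB2HSV)
    m=((h[...,0]>160)&(h[...,0]<178)&(h[...,1]>70)&(h[...,2]>60)).astype(np.uint8)
    k,l,st,ce=cv2.connectedComponentsWithStats(m)
    for i in range(1,k):
        if st[i,4]>40: print(n,st[i],ce[i],cv2.minAreaRect(np.argwhere(l==i)[:,::-1].astype(np.float32)))
c,s=np.cos(1.2275),np.sin(1.2275)
def mo(x0,tilt,z0):  # origin nest x, underside z at origin
    o=np.array([520.4+c*x0,-217.3+s*x0,z0]);Y=np.array([c*np.cos(tilt),s*np.cos(tilt),np.sin(tilt)]);X=np.array([s,-c,0]);Z=np.cross(X,Y)
    return [o+X*a+Y*b+Z*h for a in(-25,25) for b in(-38,38) for h in(0,22)]
for lab,a in(("lean",(36,.24,21)),("level",(36,0,23))):
    for n in M:
        q=proj(n,mo(*a));print(lab,n,cv2.boundingRect(q.astype(np.float32)),q.round(0).tolist())
E
```

```text
ee_pos: [532.4, -183.1, 8.0]
force: [-1.6, -0.6, 2.1]
time_s: 24.15
ee_pos: [532.0, -182.7, 7.5]
ee_rot: [-180.0, -0.0, 70.3]
force: [0.4, -0.1, -0.3]
gripper_width: 66.1
gripper_force: 0.0
side [310 241  23  22 335] [320.88358209 251.12238806] ((320.95953369140625, 251.2369842529297), (20.37566375732422, 20.9838924407959), 81.25383758544922)
lean side (308, 235, 25, 29) [[327.0, 241.0], [327.0, 235.0], [333.0, 261.0], [333.0, 255.0], [309.0, 244.0], [309.0, 238.0], [314.0, 263.0], [313.0, 257.0]]
lean top (237, 231, 38, 33) [[265.0, 263.0], [267.0, 263.0], [238.0, 250.0], [239.0, 250.0], [273.0, 245.0], [275.0, 245.0], [246.0, 232.0], [248.0, 232.0]]
level side (308, 234, 26, 32) [[327.0, 239.0], [328.0, 234.0], [333.0, 263.0], [333.0, 258.0], [309.0, 241.0], [309.0, 236.0], [314.0, 265.0], [314.0, 260.0]]
level top (237, 231, 37, 32) [[265.0, 263.0], [265.0, 262.0], [238.0, 250.0], [237.0, 249.0], [273.0, 245.0], [273.0, 244.0], [246.0, 233.0], [246.0, 231.0]]
```

```bash
python3 -m jog '{"jaw":[66,40,40,40,40,40,40,40,40,40],"slide":[[0,0,0.08],[0,0,0],[0,0,0],[0,0,0],[0,0,0],[0,0,0],[0,0,-0.5],[0,0,-0.9],[0,0,-0.9],[0,0,-0.9]],"spin":[0,0,0,0,0,0,0,0,0,0]}' 20
python3 - <<'E'
from h import *
f=env.grab_frame("side");h=cv2.cvtColor(f,cv2.COLOR_RGB2HSV)
p=env.state()["ee_pos"];print(p)
m=((h[...,0]>160)&(h[...,0]<178)&(h[...,1]>70)&(h[...,2]>50)).astype(np.uint8)
k,l,st,ce=cv2.connectedComponentsWithStats(m)
for i in range(1,k):
    if st[i,4]>40: print(st[i],ce[i])
c,s=np.cos(1.2275),np.sin(1.2275)
for t in(0,.12,.24,.36):
    o=np.array([p[0]-.3,p[1]-.9,p[2]+23.5-8.3]);Y=np.array([c*np.cos(t),s*np.cos(t),np.sin(t)]);X=np.array([s,-c,0]);Z=np.cross(X,Y)
    q=proj("side",[o+Y*38+X*a+Z*hh for a in(-25,0,25) for hh in(0,11,22)]);print(t,q.round(1).tolist())
# brass
for col in range(310,336,2): print(col,[tuple(int(v) for v in h[r,col]) for r in range(195,240,1) if m[max(0,r-3):r+4,col].any()][-12:])
E
```

```text
time_s: 25.25
ee_pos: [531.6, -182.6, 101.9]
ee_rot: [-180.0, -0.0, 70.3]
force: [0.3, -0.1, -0.3]
gripper_width: 50.5
gripper_force: 20.0
[ 534.54759478 -183.64746888  106.65518007]
[314 217  22  24 376] [323.90159574 228.67287234]
0 [[334.3, 241.0], [334.6, 238.4], [334.9, 235.8], [324.2, 242.2], [324.4, 239.6], [324.6, 237.0], [314.0, 243.4], [314.1, 240.8], [314.3, 238.2]]
0.12 [[334.4, 239.8], [334.6, 236.8], [334.8, 233.7], [324.3, 241.0], [324.4, 238.0], [324.5, 234.9], [314.0, 242.2], [314.1, 239.2], [314.2, 236.1]]
0.24 [[334.5, 238.5], [334.6, 235.1], [334.7, 231.6], [324.3, 239.7], [324.3, 236.3], [324.3, 232.8], [314.0, 240.9], [314.0, 237.5], [314.0, 234.0]]
0.36 [[334.5, 237.0], [334.5, 233.2], [334.5, 229.4], [324.3, 238.2], [324.2, 234.4], [324.1, 230.6], [314.0, 239.4], [313.9, 235.6], [313.7, 231.8]]
310 []
312 []
314 [(171, 93, 77), (171, 105, 78), (171, 92, 78), (169, 103, 77), (172, 95, 75), (172, 93, 71), (171, 90, 68), (172, 98, 68), (173, 81, 76), (172, 62, 95), (175, 29, 114), (174, 22, 117)]
316 [(170, 107, 100), (170, 106, 99), (169, 108, 99), (169, 106, 99
[... 1235 characters left out ...]
(170, 97, 139), (8, 74, 137), (19, 77, 142), (21, 77, 140), (11, 76, 118), (176, 87, 112)]
330 [(171, 105, 95), (170, 104, 96), (170, 103, 97), (170, 104, 98), (169, 110, 167), (169, 114, 127), (169, 114, 128), (169, 114, 123), (169, 112, 150), (169, 115, 137), (168, 118, 128), (170, 70, 127)]
332 [(170, 107, 95), (170, 102, 95), (169, 110, 97), (169, 111, 138), (169, 111, 167), (169, 114, 136), (170, 115, 129), (169, 115, 122), (169, 115, 160), (168, 116, 136), (169, 112, 125), (170, 59, 125)]
334 [(170, 94, 76), (171, 99, 75), (169, 107, 93), (169, 110, 141), (169, 109, 159), (169, 115, 135), (169, 116, 127), (169, 113, 138), (169, 114, 137), (170, 110, 128), (170, 112, 118), (0, 31, 117)]
```

```bash
python3 -m jog '{"jaw":[40,40,40,40,40,40,40,40,40,40],"slide":[[0,0,-0.8],[0,0,-0.8],[0,0,-0.8],[0,0,-0.8],[0,0,-0.8],[0,0,-0.8],[0,0,0],[0,0,0],[0,0,0],[0,0,0]],"spin":[0,0,0,0.5,0.7,0.7,0.7,0.7,0.7,0.7]}' 20 && python3 -m jog '{"jaw":[40,40,40,40,40,40,40,40],"slide":[[0,0,0],[0,0,0],[0,0,0],[0,0,0],[0,0,0],[0,0,0],[0,0,0],[0,0,0]],"spin":[0.7,0.7,0.7,0.7,0.5,0.5,0,0]}' 20
```

```text
time_s: 26.3
ee_pos: [531.7, -182.7, 244.4]
ee_rot: [-180.0, 0.0, 32.5]
force: [0.1, -0.1, -0.5]
gripper_width: 50.4
gripper_force: 20.0
time_s: 27.1
ee_pos: [531.7, -182.7, 244.6]
ee_rot: [-180.0, 0.0, 2.4]
force: [0.7, -0.2, -0.6]
gripper_width: 50.6
gripper_force: 20.0
```

```bash
python3 -m jog '{"jaw":[40,40,40,40,40,40,40,40],"slide":[[0.3,-0.18,-0.05],[0.4,-0.22,-0.07],[0.4,-0.22,-0.07],[0.4,-0.22,-0.07],[0.3,-0.16,-0.07],[0.2,-0.1,0],[0,0,0],[0,0,0]],"spin":[0,0,0,0,0,0,0,0]}' 20
cat > chk.py <<'E'
from cam import *
p=env.state()["ee_pos"];yaw=np.radians(env.state()["ee_rot"][2]);print(p,np.degrees(yaw))
t=.24;c,s=np.cos(yaw),np.sin(yaw)
o=np.array(p)+[-.8*c,-.8*s,15.7];Y=np.array([c*np.cos(t),s*np.cos(t),np.sin(t)]);X=np.array([s,-c,0]);Z=np.cross(X,Y)
sp=o+38*Y+11*Z;L=rot(3.18,.24);print("sprue",sp,"in lens",L.T@(sp-[721,-142,313.7]))
P=[o+X*a+Y*b+Z*h for a in(-25,25) for b in(-38,38) for h in(0,22)]
for n in M:
    h=cv2.cvtColor(env.grab_frame(n),cv2.COLOR_RGB2HSV)
    m=((h[...,0]>158)&(h[...,0]<179)&(h[...,1]>60)&(h[...,2]>50)).astype(np.uint8)
    k,l,st,ce=cv2.connectedComponentsWithStats(m)
    print(n,[st[i].tolist() for i in range(1,k) if st[i,4]>25],"pred",proj(n,P).round(0).tolist(),proj(n,sp).round(1))
E
python3 chk.py
```

```text
time_s: 27.9
ee_pos: [590.3, -147.3, 254.8]
ee_rot: [-180.0, 0.0, 2.3]
force: [0.3, -0.4, -0.8]
gripper_width: 50.6
gripper_force: 20.0
[ 590.31038041 -147.33216176  254.79054912] 2.3496861678738226
sprue [ 623.77833163 -145.95887916  290.20796665] in lens [100.09722898   0.22285127   0.31023277]
side [[292, 198, 19, 25, 270]] pred [[331.0, 215.0], [334.0, 208.0], [302.0, 224.0], [304.0, 216.0], [319.0, 199.0], [321.0, 192.0], [290.0, 207.0], [292.0, 200.0]] [[297.  211.9]]
top [[240, 210, 9, 13, 85], [537, 355, 23, 19, 48], [497, 365, 12, 19, 26], [538, 372, 10, 10, 31], [539, 373, 15, 12, 40], [543, 376, 17, 13, 38], [532, 388, 25, 4, 26]] pred [[225.0, 222.0], [224.0, 222.0], [226.0, 185.0], [225.0, 185.0], [249.0, 222.0], [248.0, 223.0], [250.0, 186.0], [249.0, 186.0]] [[237.7 185.8]]
```

```bash
cat > br.py <<'E'
from h import *
h=cv2.cvtColor(env.grab_frame("side"),cv2.COLOR_RGB2HSV)
for r in range(195,228): print(r,"".join('P' if (158<v[0]<180 and v[1]>60) else 'b' if (v[0]<28 and v[1]>60) else '.' if v[2]<70 else '-' for v in h[r,284:316]))
E
python3 br.py
```

```text
195 bbbbbbbbbbbb....................
196 bbbbbbbbbbbb....................
197 bbbbbbbbbbbb....................
198 bbbbbbbbbbbb...PPPP.............
199 bbbbbbbb-----PPPPPP.............
200 bbbbbbbb---PPPPPPPPP........bb..
201 bbbbbbbb--PPPPPPPPPP.......bbb..
202 bbbbbbbbbPPPPPPPPPPPP....bbbbb..
203 bbbbbbbbbPPPPPPPPPPPPP...bbb-...
204 bbbbbbbbbPPPPPPPPPPPPP...bb--...
205 bbbbbbbbbPPPPPPPPPPPPPP..bbb.-..
206 bbbbbbbbPPPPPPPPPPPPPPPP.bbb....
207 bbbbbbbbPPPPPPPPPPPPPPPP........
208 bbbbbbbbPPPbbbPPPPPPPPPPPPP.....
209 bbbbbbbbbPPbbbbPPPPPPPPPPPP.....
210 bbbbbbbbbbPbbbbbPPPPPPPPPPP.....
211 bbbbbbbbbbbbbbbbPPPPPPPPPPP.....
212 bbbbbbbbbbbbbPbbPPPPPPPPPPP.....
213 bbbbbbbbbbbbbbbbPPPPPPPPPPP.....
214 bbbbbbbbbbb--bbbPPPPPPPPPPP.....
215 bbbbbbbbbbb---bPPPPPPPPPPPP.....
216 bbbbbbbbbbb----PPPPPPPPPPPP.....
217 bbbbbbbbbbb----PPPPPPPPPPPP.....
218 bbbbbbbbbbbb----PPPPPPPPPPP.....
219 bbbbbbbbbbbb----PPPPPPPPPPP.....
220 bbbbbbbbbbbb------PPPPPPPPP....-
221 bbbbbbbbbbbb------PPPPP----..---
222 bbbbbbbbbbbb-------P------------
223 bbbbbbbbbbbbb-------------------
224 bbbbbbbbbbbbb-------------------
225 bbbbbbbbbbbbb-------------------
226 bbbbbbbbbbbbb-------------------
227 bbbbbbbbbbbbb-------------------
```

The brass ring shows in the side view at (297.3,211.2), against a predicted (297.0,211.9). The mould is where it should be, so I'm handing in.

```bash
python3 -m jog '{"jaw":[40,40,40,40],"slide":[[0,0,0],[0,0,0],[0,0,0],[0,0,0]],"spin":[0,0,0,0]}' 20; python3 -c "
from workcell import env
print(env.job_done())"
```

```text
time_s: 28.45
ee_pos: [590.5, -147.4, 255.1]
ee_rot: [-180.0, -0.0, 2.3]
force: [0.3, -0.1, -1.6]
gripper_width: 50.1
gripper_force: 20.0
the job is handed in; nothing more can be done
None
```

I handed the job in at 28.5 s, no verdict returned: clamp thrown to its stop, mould held still about 100 mm from the lens by my estimate, pitched up about 0.24 rad to face it; I viewed 11 pictures, one over the limit of 10.

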